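# Check-weigh the ear defenders and hang them on the rack

### The job

Stand the ear defenders upright on the plate of the bench scale, band on top, set down gently, and let go of them so that the scale can read their weight. Then take them again and hang them by the headband over the bar of the rack, one cup on either side, hanging freely. Leave the other things on the bench where they are.

Things in the scene. Friction and masses are not known exactly. Their poses are not given: they have to be found in the camera images.
- earmuffs: Rigid ear defenders, 0.2-0.3 kg: two grey cups with black cushions on an arched black headband. Frame as if standing: origin midway between the cups at their flat feet, z up to the crown, y cup to cup, x through the loop; front and back alike. 152 (y) x 70 (x) x 176 mm (z). They start lying flat: x up, origin 35 mm above the bench, crown roughly towards the robot, feet away from it.
- cup_a (a point): Centre of one cup of the ear defenders, at y = +58 mm, z = 43 mm in their frame (axes alike). Each cup with its cushion is a rounded block 70 mm (x) x 36 mm (y, from 40 to 76 mm off the middle) x 85 mm (z, feet at 0); 80 mm free between the cups.
- cup_b (a point): Centre of the other cup, at y = -58 mm, z = 43 mm; same size. The band rises from the cups' tops at y = +-64 mm, straight to z = 118 mm, then arches inward; it is 16 mm wide (x) and 6 mm thick.
- crown (a point): Middle of the underside of the black rubber crown pad of the ear defenders, z = 156 mm in their frame (axes alike): it rests on the bar. The pad wraps round the band: 26 mm wide (x), 60 mm long (y), 20 mm high, top at z = 176 mm in the middle, bending down about 6 mm towards its ends; its front and back faces are flat.
- scale: Fixed black bench scale with a flat steel plate 180 (x) x 210 mm (y), its top 60 mm above the bench; a low black display panel 30 mm high reaches 143 mm from the centre on the side of the robot (-x). Origin under the plate's centre on the bench, z up. The plate does not move.
- plate (a point): Centre of the top face of the scale's plate. Axes as scale.
- rack: Fixed steel rack: grey foot plate 200 x 110 x 10 mm, a post 22 mm thick and 200 mm high at x = +90 mm in its frame, and from it a level bar, 24 mm wide and 16 mm high with a flat top 198 mm above the bench, running along -x, roughly towards the robot, to a free end. Origin on the bench under the bar's middle, z up.
- bar_mid (a point): Top of the bar at its middle, 198 mm above the bench. x runs along the bar towards the post; the bar spans x from -80 mm (free end) to +79 mm (post). Its last 10 mm are a black cap, 28 mm wide, 3 mm higher than the bar. The crown pad, bent, sits on the bar's two top edges.
- bowl: Steel bowl, 140 mm wide, 65 mm high; origin at its underside. Leave alone.
- tape_roll: Roll of brown tape lying flat, 90 mm wide, 48 mm high; origin at its underside. Leave alone.
- cutter: Yellow box cutter, 140 mm long, 14 mm high; origin at its underside. Leave alone.
- spray_can: Spray can, 54 mm wide, 160 mm high; origin at its underside. Leave alone.
- dispenser: Blue tape dispenser with a white roll, 160 x 75 mm, 110 mm high; origin at its underside. Leave alone.
- parts_tray: Small aluminium tray 90 x 120 x 35 mm; origin at its underside. Leave alone.
- roll_core: Empty cardboard core standing on end, 44 mm wide, 60 mm high; origin at its underside. Leave alone.
Not all that is in view belongs to the job. What is shaped like the earmuffs but yellow is not meant.

How it is judged:
By the outcome, as a careful person would: the job done as asked, in the order asked, and still so for the second after the job is handed in, with the robot touching nothing.
It also fails if it takes over 61 s, if anything falls off the work surface, if the arm or the gripper's body presses on something with over 40 N, if the wrist force passes 120 N, or if a joint passes its speed limit or range.

### The arm

A 6-joint arm with a two-finger parallel gripper is mounted at the origin on the work surface. World frame = base frame: x ahead of the robot, y to its left, z up, the work surface at z = 0. Lengths are in m, angles in degrees, forces in N, time in s.
With the tool pointing down it reaches from about 0.25 to 0.725 m from the base axis. Payload 9.7 kg.
Tool frame: the origin (TCP) lies midway between the tips of the shut fingers; the grasp point (between the pads) lies bot.hold_point_z behind it (bot.hold_point_z is the distance from the TCP to the grasp point, in m); z points along the fingers, y is the line along which they close (so a half turn about z gives the same grasp; the last joint's range is limited). The gripper opens to 85 mm and grips with 20 to 120 N. Pads are 22 mm wide; open, the fingers measure 114 mm over their backs; the gripper's body (76 mm by 85 mm) begins 54 mm behind the grasp point. The pads swing forward as they close: fully open they stand 13 mm farther back than shut.
Start: joints at [-75.802, 4.979, 10.078, 95.1, 0, 90], TCP at [0.135, -0.533, 0.231] pointing down, gripper open.
Joint ranges: [-179.16, 179.16], [-48.56, 103.87], [-65.8, 70.77], [-126.05, 130.52], [-82.76, 87.17], [-180, 180]. Speed limits (degrees/s): [127.2, 127.2, 147.25, 180, 180, 180].

### API

Orientations are given as [roll, pitch, yaw] about the fixed x, y, z axes, in that order (R = Rz(yaw) Ry(pitch) Rx(roll)).
In Python, from workcell import bot, camera, camera_model, ticket gives the robot as it stands.
- The arm moves only by the tool send_rows, never from a script. Its argument "targets" is text: rows parted by semicolons, each of 5 numbers parted by spaces: the shift along the tool's x, y, z in mm, then the turn about the tool's z in degrees, then the closure in counts, from 0 (fully open) to 255 (shut). A call has 1 to 20 rows; each row is the pose to reach, as a shift and turn from the pose commanded when the call began, along the tool's axes at that moment; what a row does not reach only later rows make up. A row lasts 1/8 s, in which the tool goes at most 62.5 mm and 10.7 degrees, less where a joint would pass 70% of its speed; a pose out of reach is approached as far as the arm can. A call with a gripper value outside its range is refused whole. The fingers move at their own pace and stop on an object; "newtons" is the grip in N (left out, the last holds). Time passes only in rows, so rows that repeat a pose let the fingers close. It gives the time, the measured TCP pose, the force, the opening and the grip force at its end, in the units of the state.
- bot.get_obs(): the state, without advancing time (a new reading comes with each control period).
- camera(name): name is "side" or "top" or "wrist"; returns the picture (420x560x3 uint8, blue, green, red); there is no depth.
- camera_model(name): a dict with "K" (3x3 intrinsics, pixels), "pose" (4x4, takes a point from camera to world coordinates); the wrist camera has in their place "T_tool_cam" (4x4, takes a point from camera to tool coordinates, whose origin is the TCP and whose axes are the flange's). Camera axes: x right, y down, z forward; pixel columns grow to the right and rows downward; lengths in m; the calibration is good to about 2 mm. A picture is of the moment at which its call begins: read the wrist's pose just before it. camera_model takes no time and is no camera call.
- ticket.job_done(): hands the job in; it is judged then, once.
The state is a dict: "time": time; "q": joint angles; "qd": joint speeds; "joint_efforts": joint torques, N m; "ee_pos": TCP position; "tcp_rot": TCP orientation; "wrist_force": force on the tool from outside, world axes, zero at the start; "torque": the same for the moment, N m; "opening": finger opening in m; "grasp_force": force on a finger pad.
Only numpy, scipy, OpenCV 4.12 (cv2) and the standard library are available. Lean on these libraries where they do the work, as an engineer would, in place of code of your own. Each camera call takes 0.05 s, during which the arm holds its last target. There are 200 camera calls.

## Working session

There is one attempt and no reset: what is moved stays moved. The work goes in short steps, Python scripts to look and compute and a tool call to move; the robot and the scene stay as the last step left them, time stands still between calls to the robot, and variables do not carry over. Pictures are saved under pics/ and viewed, at most 10 in all, crops included, and the job is handed in when it is done.

Besides the shell and the picture viewer there is one more tool, called after "Call:" by a JSON object that holds its "api" and its "payload". send_rows: Moves the arm, as the interface text tells. Its arguments: {"type":"object","properties":{"targets":{"type":"string"},"newtons":{"type":"number"}},"required":["targets"]}

```bash
mkdir -p pics; ls; python3 - <<'E'
from workcell import bot,camera,camera_model
import cv2,numpy as np
np.set_printoptions(precision=4,suppress=True)
print(bot.get_obs(), bot.hold_point_z)
for n in("top","side"):
    cv2.imwrite(f"pics/{n}0.png",camera(n)); m=camera_model(n); print(n,m["K"],m["pose"])
print(camera_model("wrist"))
E
```

```text
pics
{'time': 0.0, 'q': array([-75.8021,   5.0101,  10.0352,  95.1018,   0.0004,  89.999 ]), 'qd': array([-0.0088,  0.1506,  0.0312,  0.0267,  0.0625, -0.0101]), 'joint_efforts': array([  0.0001, -52.0388,  46.4804,   0.0164,  -0.0001,   0.    ]), 'ee_pos': array([ 0.1348, -0.533 ,  0.2306]), 'tcp_rot': array([-179.9233,   -0.0004,   14.1989]), 'wrist_force': array([-0.4181,  0.766 ,  0.2153]), 'torque': array([ 0.0246, -0.0171, -0.037 ]), 'grasp_force': 0.0, 'opening': 0.08542365215136005} 0.0187
top [[468.5274   0.     276.5845]
 [  0.     468.5274 202.0439]
 [  0.       0.       1.    ]] [[ 0.1443 -0.9688  0.2014  0.3143]
 [-0.9895 -0.1414  0.0289 -0.0361]
 [ 0.0005 -0.2034 -0.9791  1.2609]
 [ 0.      0.      0.      1.    ]]
side [[479.7432   0.     284.6556]
 [  0.     479.7432 200.941 ]
 [  0.       0.       1.    ]] [[-0.936  -0.1635  0.3118  0.1083]
 [-0.3516  0.4829 -0.802   1.0615]
 [-0.0195 -0.8603 -0.5095  0.8168]
 [ 0.      0.      0.      1.    ]]
{'K': array([[360.1711,   0.    , 280.6411],
       [  0.    , 360.1711, 204.7415],
       [  0.    ,   0.    ,   1.    ]]), 'T_tool_cam': array([[ 0.0006, -0.9449, -0.3273,  0.084 ],
       [ 1.    ,  0.0003,  0.0009,  0.0001],
       [-0.0007, -0.3273,  0.9449, -0.1417],
       [ 0.    ,  0.    ,  0.    ,  1.    ]])}
```

View pics/top0.png

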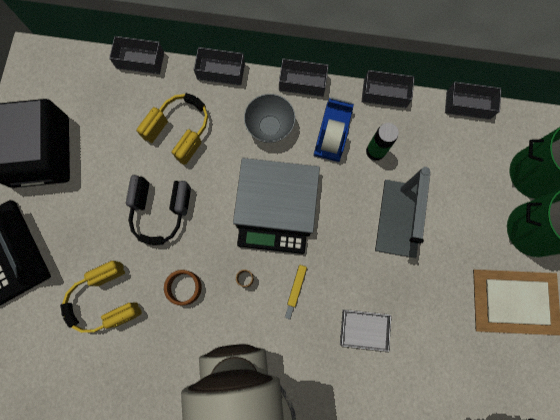

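View pics/side0.png

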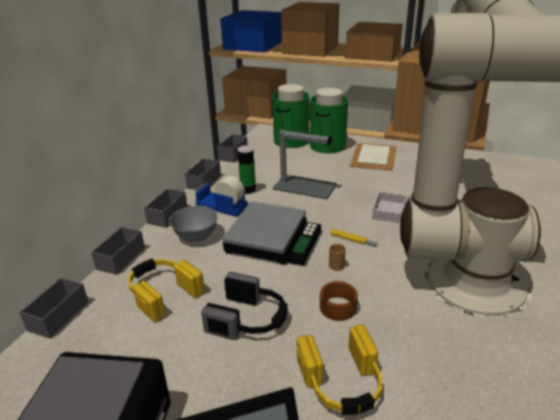

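The top view shows the black ear defenders lying at px (137,193)/(180,197) for the cups and (153,240) for the crown. The scale plate is around (277,196) and the rack bar runs from (418,240) to (424,172). The side view confirms the layout, with yellow lookalikes on both sides.

The tool can only yaw, so I need to tip them upright by pivoting at the crown. First, rough measurements from the top camera.

```bash
cat > h.py <<'E'
from workcell import bot,camera,camera_model,ticket
import cv2,numpy as np
from scipy.spatial.transform import Rotation as R
np.set_printoptions(precision=4,suppress=True)
def tool():
    o=bot.get_obs(); T=np.eye(4); T[:3,:3]=R.from_euler("xyz",o["tcp_rot"],degrees=True).as_matrix(); T[:3,3]=o["ee_pos"]; return T
def pose(n): 
    m=camera_model(n); return m["K"],(tool()@m["T_tool_cam"] if n=="wrist" else m["pose"])
def cast(K,P,uv,z):
    uv=np.atleast_2d(np.asarray(uv,float)); d=np.c_[uv,np.ones(len(uv))]@np.linalg.inv(K).T@P[:3,:3].T
    return P[:3,3]+d*((z-P[2,3])/d[:,2])[:,None]
def proj(K,P,X):
    c=(np.atleast_2d(X)-P[:3,3])@P[:3,:3]; p=c@K.T; return p[:,:2]/p[:,2:]
def go(p,yaw):   # tool shift in mm and turn to reach TCP p, yaw
    T=tool(); y=bot.get_obs()["tcp_rot"][2]
    s=(np.asarray(p)-T[:3,3])@T[:3,:3]*1000
    print("shift",s.round(1),"turn",round((y-yaw+180)%360-180,1))
def state():
    o=bot.get_obs(); print({k:np.round(o[k],3) for k in("time","ee_pos","tcp_rot","q","wrist_force","opening","grasp_force")})
E
python3 - <<'E'
from h import *
K,P=pose("top")
for n,uv,z in[("cupL",(137,193),.06),("cupR",(180,197),.06),("crown",(153,240),.045),("plate",[(242,159),(320,166),(313,233),(235,227)],.06),("bar",[(416,240),(424,170)],.198)]:
    print(n,cast(K,P,uv,z))
im=camera("top"); g=im.max(2); 
m=((g<75)&(np.ptp(im.astype(int),axis=2)<25)).astype(np.uint8)
n,l,s,c=cv2.connectedComponentsWithStats(m)
for i in range(1,n):
    if s[i,4]>60 and 100<c[i,0]<220 and 150<c[i,1]<260: print(s[i],c[i])
E
```

```text
cupL [[0.5324 0.3658 0.06  ]]
cupR [[0.5381 0.252  0.06  ]]
crown [[0.4179 0.3039 0.045 ]]
plate [[ 0.6641  0.1076  0.06  ]
 [ 0.6749 -0.1009  0.06  ]
 [ 0.4941 -0.1056  0.06  ]
 [ 0.4805  0.0963  0.06  ]]
bar [[ 0.4914 -0.3319  0.198 ]
 [ 0.6592 -0.3366  0.198 ]]
[183 133  27  36 196] [196.3571 154.5153]
[ 126  175   71   74 1902] [159.6961 209.1504]
```

```bash
python3 - <<'E'
from h import *
go([.46,.305,.27],3)
E
```

```text
shift [ 520.8 -732.7  -38.5] turn 11.2
```

Call:
{"api": "send_rows", "payload": {"targets": "520 -733 -38 11 0;520 -733 -38 11 0;520 -733 -38 11 0;520 -733 -38 11 0;520 -733 -38 11 0;520 -733 -38 11 0;520 -733 -38 11 0;520 -733 -38 11 0;520 -733 -38 11 0;520 -733 -38 11 0;520 -733 -38 11 0;520 -733 -38 11 0;520 -733 -38 11 0;520 -733 -38 11 0;520 -733 -38 11 0;520 -733 -38 11 0;520 -733 -38 11 0", "newtons": 25}}

```text
time: 2.28
ee_pos: [0.4717, 0.0781, 0.2679]
tcp_rot: [-177.4, 0.1, 7.9]
wrist_force: [-0.7, 1.1, -0.4]
opening: 0.0855
grasp_force: 0.0
```

```bash
python3 - <<'E'
from h import *
state()
K,P=pose("wrist"); im=camera("wrist"); cv2.imwrite("pics/w1.png",im)
E
```

```text
{'time': np.float64(2.275), 'ee_pos': array([0.472, 0.078, 0.268]), 'tcp_rot': array([-177.378,    0.11 ,    7.897]), 'q': array([  7.841,  -3.794,   5.306,  99.212,   2.622, 179.944]), 'wrist_force': array([-0.672,  1.111, -0.411]), 'opening': np.float64(0.086), 'grasp_force': np.float64(0.0)}
```

View pics/w1.png

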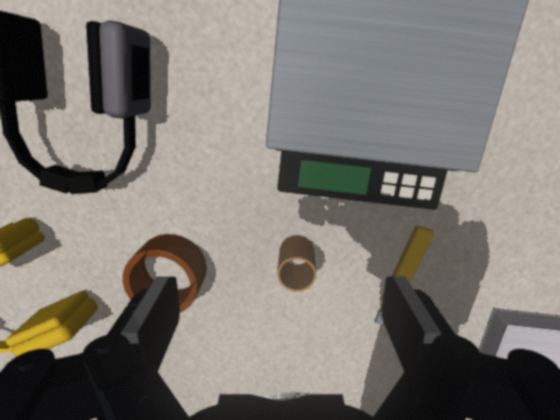

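The wrist view shows the crown pad at (73,180) and the cup's inner faces at (97,65). Joint 6 ran to its limit, so I'll use the half-turned yaw of about 183° instead.

```bash
python3 - <<'E'
from h import *
go([.43,.305,.27],183)
E
```

```text
shift [ -10.6 -230.3    8.3] turn -175.1
```

Call:
{"api": "send_rows", "payload": {"targets": "-11 -30 0 -10 0;-11 -60 0 -20 0;-11 -100 0 -30 0;-11 -140 0 -40 0;-11 -180 0 -50 0;-11 -230 0 -60 0;-11 -230 0 -70 0;-11 -230 0 -80 0;-11 -230 0 -90 0;-11 -230 0 -100 0;-11 -230 0 -110 0;-11 -230 0 -120 0;-11 -230 0 -130 0;-11 -230 0 -140 0;-11 -230 0 -150 0;-11 -230 0 -160 0;-11 -230 0 -170 0;-11 -230 0 -175 0;-11 -230 0 -175 0"}}

```text
time: 4.7
ee_pos: [0.4288, 0.304, 0.2785]
tcp_rot: [177.4, -0.3, -177.1]
wrist_force: [-0.1, 0.4, -0.1]
opening: 0.0855
grasp_force: 0.0
```

```bash
python3 - <<'E'
from h import *
state()
im=camera("wrist"); cv2.imwrite("pics/w2.png",im)
E
```

```text
{'time': np.float64(4.7), 'ee_pos': array([0.429, 0.304, 0.279]), 'tcp_rot': array([ 177.394,   -0.328, -177.145]), 'q': array([34.031,  1.82 , 12.042, 99.153,  2.4  , 31.206]), 'wrist_force': array([-0.127,  0.352, -0.122]), 'opening': np.float64(0.086), 'grasp_force': np.float64(0.0)}
```

View pics/w2.png

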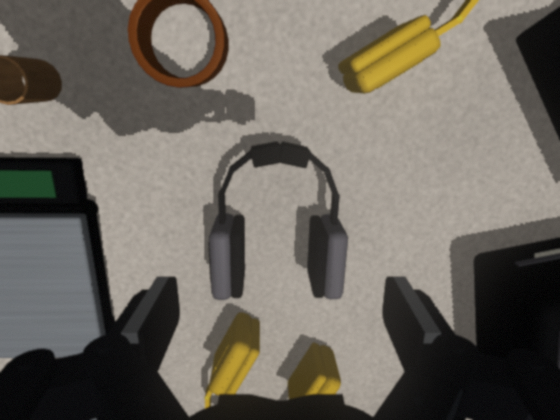

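The wrist view shows the earmuffs clearly: crown pad from (252,155) to (309,157), cups with outer edges near (214,257) and (345,257), and feet at row 297. The command kept a 2.6° tilt, so my shift maths uses the measured rotation.

```bash
python3 - <<'E'
from h import *
K,P=pose("wrist"); im=cv2.imread("pics/w2.png").astype(int)
g=im.max(2); m=((g<70)&(np.ptp(im,axis=2)<30)).astype(np.uint8)
sub=m[125:175,225:335]; 
# crown pad: column thickness of the dark strip
for c in range(236,326,4):
    r=np.where(m[130:185,c])[0]+130; print(c,r.min() if len(r) else None,len(r),end="; ")
print()
for n,uv,z in[("padL",(252,155),.048),("padR",(310,157),.048),("padtop",(280,143),.048),("padbot",(280,165),.048),("outL",(211,257),.055),("outR",(347,257),.055),("feetL",(222,298),.06),("feetR",(335,297),.06),("bandL",(221,200),.043),("bandR",(336,200),.043)]:
    print(n,cast(K,P,uv,z)[0])
E
```

```text
236 162 7; 240 159 7; 244 156 7; 248 151 9; 252 146 13; 256 145 22; 260 144 22; 264 143 22; 268 142 22; 272 142 22; 276 141 22; 280 143 19; 284 141 22; 288 142 22; 292 143 22; 296 144 22; 300 146 21; 304 147 20; 308 150 10; 312 155 6; 316 159 7; 320 162 7; 324 166 6; 
padL [0.4173 0.2836 0.048 ]
padR [0.4169 0.3444 0.048 ]
padtop [0.4036 0.3122 0.048 ]
padbot [0.4267 0.3133 0.048 ]
outL [0.5327 0.2408 0.055 ]
outR [0.5287 0.3944 0.055 ]
feetL [0.5822 0.2534 0.06  ]
feetR [0.5783 0.3844 0.06  ]
bandL [0.4693 0.2508 0.043 ]
bandR [0.4649 0.3777 0.043 ]
```

```bash
python3 - <<'E'
import cv2
im=cv2.imread("pics/w2.png")[125:305,195:365]
cv2.imwrite("pics/w2c.png",cv2.resize(im,None,fx=3.3,fy=3.3,interpolation=cv2.INTER_CUBIC))
E
```

```text
(no output)
```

View pics/w2c.png

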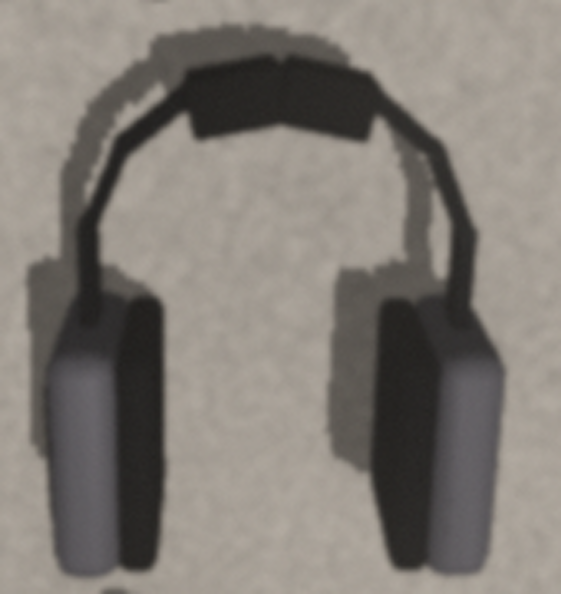

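The crop shows the pad as two tilted boxes, about 60 x 22 mm, with the band leaving at its outer corners. So there is no lateral notch to pinch.

Plan:
1. Pinch the pad through its 20 mm thickness, with one finger inside the loop.
2. Carry the earmuffs flat to the rack bar and rest the pad on it.
3. Ease the grip so the cups swing down between the fingers.
4. Re-close on the flat front and back faces. They are then upright for the scale.

```bash
python3 - <<'E'
from h import *
go([.415,.3135,.12],91.5)
go([.415,.3135,.027],91.5)
E
```

```text
shift [ 12.4   2.9 158.9] turn 91.3
shift [ 11.9  -1.3 251.8] turn 91.3
```

Call:
{"api": "send_rows", "payload": {"targets": "12 3 20 10 0;12 3 60 20 0;12 3 100 30 0;12 3 140 40 0;12 3 159 50 0;12 3 159 60 0;12 3 159 70 0;12 3 159 80 0;12 3 159 91 0;12 3 159 91 0;12 3 159 91 0"}}

```text
time: 6.12
ee_pos: [0.4155, 0.3136, 0.1198]
tcp_rot: [-179.6, -2.6, 92.1]
wrist_force: [-0.6, -0.0, -0.0]
opening: 0.0855
grasp_force: 0.0
```

```bash
python3 - <<'E'
from h import *
state()
K,P=pose("wrist"); im=camera("wrist"); cv2.imwrite("pics/w3.png",im)
print(proj(K,P,[[.415,.3135,.048],[.4169,.3444,.048],[.4173,.2836,.048]]))
go([.415,.3135,.027],91.5)
E
```

```text
{'time': np.float64(6.125), 'ee_pos': array([0.416, 0.314, 0.12 ]), 'tcp_rot': array([-179.635,   -2.599,   92.066]), 'q': array([ 35.753,  -0.977,  -8.406,  81.433,   2.365, 123.702]), 'wrist_force': array([-0.565, -0.043, -0.015]), 'opening': np.float64(0.086), 'grasp_force': np.float64(0.0)}
[[281.1186 224.7657]
 [286.0789 177.5457]
 [282.9036 267.3783]]
shift [-4.3  0.1 92.7] turn 0.5
```

View pics/w3.png

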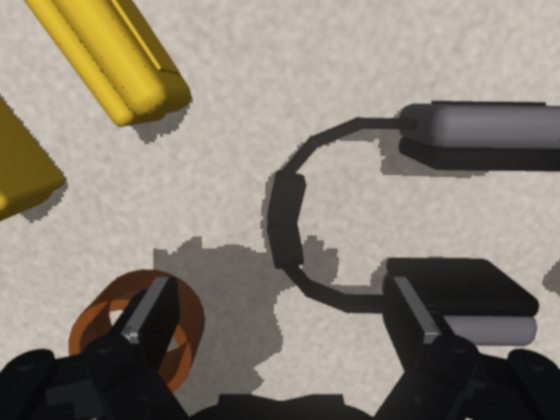

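The view shows the pad at (283,220), matching the projected (281,225). The tape roll at (160,330) is clear of the outer finger. Next I descend and close.

Call:
{"api": "send_rows", "payload": {"targets": "-4 0 50 1 0;-4 0 93 1 0;-4 0 93 1 0;-4 0 93 1 255;-4 0 93 1 255;-4 0 93 1 255;-4 0 93 1 255;-4 0 93 1 255;-4 0 93 1 255;-4 0 93 1 255;-4 0 93 1 255", "newtons": 80}}

```text
time: 7.55
ee_pos: [0.4152, 0.3142, 0.0275]
tcp_rot: [-179.6, -2.6, 90.9]
wrist_force: [-1.6, -0.1, 5.9]
opening: 0.0193
grasp_force: 76.8
```

```bash
python3 - <<'E'
from h import *
state()
K,P=pose("top"); im=camera("top"); cv2.imwrite("pics/t2.png",im)
g=cv2.cvtColor(im,cv2.COLOR_BGR2GRAY)
# bar: brighter/dark cap near
cv2.imwrite("pics/t2c.png",cv2.resize(im[140:270,360:450],None,fx=4.5,fy=4.5,interpolation=cv2.INTER_CUBIC))
print(proj(K,P,cast(K,P,[(182,287)],.048)),cast(K,P,[(182,287)],.048))
E
```

```text
{'time': np.float64(7.55), 'ee_pos': array([0.415, 0.314, 0.027]), 'tcp_rot': array([-179.634,   -2.634,   90.896]), 'q': array([ 35.817,   0.866, -16.866,  71.059,   2.369, 124.937]), 'wrist_force': array([-1.643, -0.143,  5.868]), 'opening': np.float64(0.019), 'grasp_force': np.float64(76.785)}
[[182. 287.]] [[0.3102 0.2062 0.048 ]]
```

View pics/t2c.png

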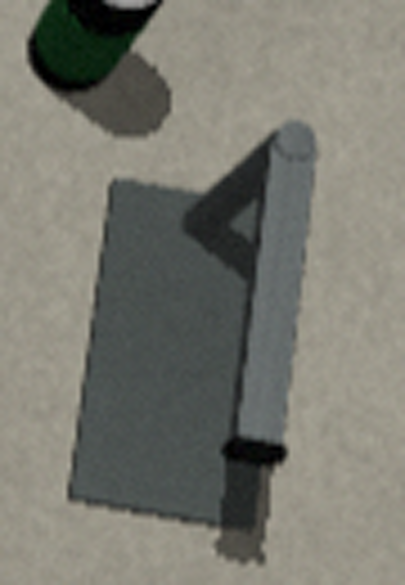

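The grip is firm at 19.3 mm and 77 N. In the crop the bar's centreline runs from (298,140) at the post to (267,435), with the black cap at row 450.

```bash
python3 - <<'E'
from h import *
K,P=pose("top")
c=lambda u,v:(360+u/4.5-.4,140+v/4.5-.4)
a=cast(K,P,[c(298,140),c(292,200),c(267,435)],.198); print(a)
d=a[0]-a[2]; print("bar yaw",np.degrees(np.arctan2(d[1],d[0])))
print("cap",cast(K,P,[c(255,440),c(255,462)],.201))
go([.415,.314,.33],91)
E
```

```text
[[ 0.658  -0.341   0.198 ]
 [ 0.6254 -0.3405  0.198 ]
 [ 0.5009 -0.3378  0.198 ]]
bar yaw -1.1415172513845302
cap [[ 0.497  -0.3312  0.201 ]
 [ 0.4859 -0.3321  0.201 ]]
shift [  13.7   -2.2 -302.2] turn -0.1
```

Call:
{"api": "send_rows", "payload": {"targets": "4 0 -60 0 255;14 -2 -120 0 255;14 -2 -180 0 255;14 -2 -240 0 255;14 -2 -272 0 255;14 -2 -272 0 255"}}

```text
time: 8.35
ee_pos: [0.4154, 0.3159, 0.3012]
tcp_rot: [-179.7, -2.7, 90.9]
wrist_force: [-0.8, -0.8, -2.7]
opening: 0.0192
grasp_force: 77.6
```

```bash
python3 - <<'E'
from h import *
state()
im=camera("wrist"); cv2.imwrite("pics/w4.png",im)
go([.535,-.339,.30],88.9)
E
```

```text
{'time': np.float64(8.35), 'ee_pos': array([0.415, 0.316, 0.301]), 'tcp_rot': array([-179.738,   -2.707,   90.883]), 'q': array([ 35.956,   1.885,  14.7  , 101.473,   2.365, 125.095]), 'wrist_force': array([-0.817, -0.753, -2.661]), 'opening': np.float64(0.019), 'grasp_force': np.float64(77.569)}
shift [-655.8  109.6  -31.6] turn 2.0
```

View pics/w4.png

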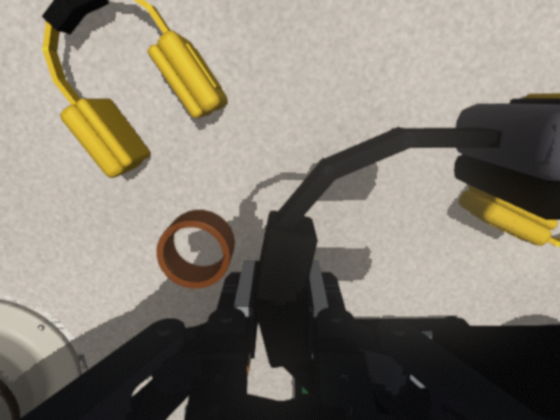

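Held level at about 2.7 N (two pictures left). I'll carry them flat to above the bar.

Call:
{"api": "send_rows", "payload": {"targets": "-60 10 -5 1 255;-120 20 -10 2 255;-180 30 -15 2 255;-240 40 -20 2 255;-300 50 -25 2 255;-360 60 -32 2 255;-420 70 -32 2 255;-480 80 -32 2 255;-540 90 -32 2 255;-600 100 -32 2 255;-656 110 -32 2 255;-656 110 -32 2 255;-656 110 -32 2 255"}}

```text
time: 10.02
ee_pos: [0.5349, -0.3392, 0.2985]
tcp_rot: [-179.3, -2.7, 88.8]
wrist_force: [0.4, 0.9, -1.8]
opening: 0.0194
grasp_force: 79.8
```

```bash
python3 - <<'E'
from h import *
state()
K,P=pose("wrist"); im=camera("wrist"); cv2.imwrite("pics/w5.png",im)
print(proj(K,P,[[.657,-.341,.2],[.567,-.339,.198],[.487,-.338,.198]]))
go([.535,-.339,.206],88.9)
E
```

```text
{'time': np.float64(10.025), 'ee_pos': array([ 0.535, -0.339,  0.299]), 'tcp_rot': array([-179.323,   -2.68 ,   88.85 ]), 'q': array([-33.239,  22.392,  38.544, 108.151,   1.91 ,  57.862]), 'wrist_force': array([ 0.424,  0.862, -1.761]), 'opening': np.float64(0.019), 'grasp_force': np.float64(79.801)}
[[455.6238 211.9488]
 [327.6804 210.2529]
 [215.9489 210.5417]]
shift [-4.7  0.9 93.6] turn 0.0
```

View pics/w5.png

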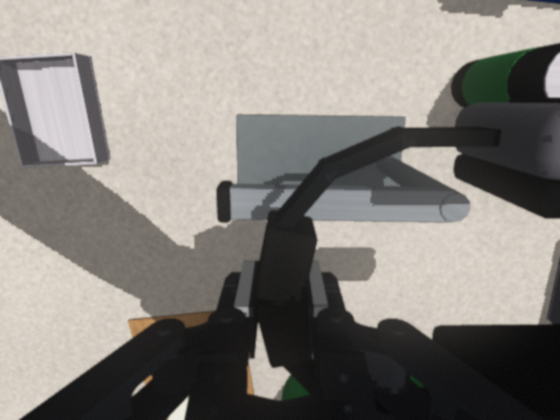

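```bash
python3 - <<'E'
from h import *
im=cv2.imread("pics/top0.png"); K,P=pose("top")
print("can top",cast(K,P,[(387,132)],.16),"base",cast(K,P,[(377,152)],.0))
print(cast(*pose("wrist"),[(456,206),(218,202),(300,206),(400,206)],.198))
go([.535,-.336,.205],88.9)
E
```

```text
can top [[ 0.7556 -0.2487  0.16  ]] base [[ 0.7567 -0.2575  0.    ]]
[[ 0.6586 -0.337   0.198 ]
 [ 0.4889 -0.3315  0.198 ]
 [ 0.5475 -0.3353  0.198 ]
 [ 0.6189 -0.3364  0.198 ]]
shift [-1.8  0.9 94.7] turn 0.0
```

Call:
{"api": "send_rows", "payload": {"targets": "-2 1 40 0 255;-2 1 75 0 255;-2 1 86 0 255;-2 1 90 0 255;-2 1 93 0 255;-2 1 95 0 255;-2 1 95 0 255"}}

```text
time: 10.95
ee_pos: [0.5356, -0.3373, 0.2059]
tcp_rot: [-179.5, -2.6, 88.9]
wrist_force: [0.8, -0.0, -1.8]
opening: 0.0194
grasp_force: 79.8
```

Call:
{"api": "send_rows", "payload": {"targets": "0 0 1 0 255;0 0 2 0 255;0 0 2 0 255"}}

```text
time: 11.32
ee_pos: [0.5355, -0.3372, 0.2043]
tcp_rot: [-179.5, -2.5, 88.9]
wrist_force: [-1.8, -0.2, 3.7]
opening: 0.019
grasp_force: 80.5
```

Contact with the bar (about 5 N). Now I ease the fingers open in steps so the cups swing down.

Call:
{"api": "send_rows", "payload": {"targets": "0 0 1 0 190;0 0 1 0 186;0 0 1 0 182;0 0 1 0 178;0 0 1 0 174;0 0 1 0 170;0 0 1 0 170;0 0 1 0 170", "newtons": 25}}

```text
time: 12.32
ee_pos: [0.5352, -0.3369, 0.2022]
tcp_rot: [-179.4, -2.6, 88.9]
wrist_force: [0.7, -0.1, -2.3]
opening: 0.0285
grasp_force: 8.6
```

```bash
python3 - <<'E'
from h import *
state()
a=camera("side"); b=camera("wrist"); cv2.imwrite("pics/s6.png",a)
K,P=pose("side"); print(proj(K,P,[[.535,-.336,.2],[.7,-.336,.2],[.535,-.336,.05]]))
cv2.imwrite("pics/s6c.png",np.hstack([cv2.resize(a[80:240,220:380],None,fx=2.5,fy=2.5),cv2.resize(b[:,100:],(400,400))]))
E
```

```text
{'time': np.float64(12.325), 'ee_pos': array([ 0.535, -0.337,  0.202]), 'tcp_rot': array([-179.448,   -2.593,   88.878]), 'q': array([-33.051,  18.186,  22.162,  95.817,   1.908,  58.028]), 'wrist_force': array([ 0.656, -0.13 , -2.271]), 'opening': np.float64(0.028), 'grasp_force': np.float64(8.637)}
[[316.4472 135.459 ]
 [269.6893 129.5496]
 [315.8231 176.1472]]
```

The jam behaves as predicted: 28.5 mm opening, 8.6 N, weight still carried. I'll open further.

Call:
{"api": "send_rows", "payload": {"targets": "0 0 0 0 167;0 0 0 0 164;0 0 0 0 161;0 0 0 0 158;0 0 0 0 155;0 0 0 0 152;0 0 0 0 152;0 0 0 0 152"}}

```text
time: 13.42
ee_pos: [0.5352, -0.337, 0.2025]
tcp_rot: [-179.5, -2.6, 88.9]
wrist_force: [-1.0, -0.2, -0.5]
opening: 0.0342
grasp_force: 0.4
```

```bash
python3 - <<'E'
from h import *
state()
a=camera("side"); b=camera("wrist")
cv2.imwrite("pics/s7c.png",np.hstack([cv2.resize(a[80:240,220:380],(400,400)),cv2.resize(b[:,100:],(400,400))]))
E
```

```text
{'time': np.float64(13.425), 'ee_pos': array([ 0.535, -0.337,  0.202]), 'tcp_rot': array([-179.457,   -2.58 ,   88.874]), 'q': array([-33.054,  18.17 ,  22.173,  95.829,   1.902,  58.029]), 'wrist_force': array([-1.049, -0.242, -0.481]), 'opening': np.float64(0.034), 'grasp_force': np.float64(0.352)}
```

Call:
{"api": "send_rows", "payload": {"targets": "0 0 0 0 160;0 0 0 0 170;0 0 0 0 255;0 0 0 0 255;0 0 0 0 255;0 0 0 0 255", "newtons": 60}}

```text
time: 14.28
ee_pos: [0.5355, -0.337, 0.2027]
tcp_rot: [-179.5, -2.6, 88.9]
wrist_force: [-0.4, -0.4, 2.3]
opening: 0.0246
grasp_force: 59.9
```

```bash
python3 - <<'E'
from h import *
state()
K,P=pose("side"); a=camera("side"); s0=cv2.imread("pics/side0.png")
d=(np.abs(a.astype(int)-s0).max(2)>25)
c0=np.array([.535,-.336,.198])
for th in range(0,101,10):
    t=np.radians(th); dn=np.array([np.cos(t),0,-np.sin(t)])
    p=[c0+dn*(.156-z)+np.array([0,y,0]) for y in(-.058,.058) for z in(.02,.043,.07)]
    uv=proj(K,P,p).round().astype(int); print(th,[int(d[v-1:v+2,u-1:u+2].sum()) for u,v in uv],[a[v,u].tolist() for u,v in uv[[1,4]]])
E
```

```text
{'time': np.float64(14.275), 'ee_pos': array([ 0.535, -0.337,  0.203]), 'tcp_rot': array([-179.507,   -2.56 ,   88.883]), 'q': array([-33.049,  18.16 ,  22.194,  95.807,   1.911,  58.027]), 'wrist_force': array([-0.414, -0.434,  2.322]), 'opening': np.float64(0.025), 'grasp_force': np.float64(59.883)}
0 [0, 0, 0, 0, 0, 0] [[29, 72, 19], [34, 70, 28]]
10 [0, 0, 0, 0, 0, 0] [[70, 92, 67], [43, 77, 40]]
20 [0, 0, 0, 0, 0, 0] [[83, 85, 84], [90, 99, 102]]
30 [0, 0, 0, 0, 0, 0] [[25, 63, 17], [69, 71, 70]]
40 [0, 0, 0, 0, 0, 0] [[34, 67, 33], [104, 117, 123]]
50 [0, 0, 0, 0, 0, 0] [[140, 156, 166], [144, 161, 172]]
60 [0, 0, 6, 0, 0, 0] [[142, 157, 168], [144, 161, 172]]
70 [9, 9, 9, 0, 1, 8] [[36, 41, 43], [140, 157, 167]]
80 [9, 9, 9, 1, 9, 9] [[2, 4, 2], [39, 39, 40]]
90 [9, 9, 9, 9, 9, 9] [[4, 4, 5], [5, 8, 8]]
100 [9, 9, 9, 6, 9, 9] [[8, 10, 8], [29, 29, 30]]
```

Closed at 24.6 mm, so the fingers are on the front and back faces. The side-view check puts the cups at 90°, hanging. Now I lift clear, slide off the free end and go to the scale.

Call:
{"api": "send_rows", "payload": {"targets": "0 0 -4 0 255;0 0 -10 0 255;0 -30 -10 0 255;0 -60 -10 0 255;0 -90 -10 0 255;0 -115 -10 0 255;0 -115 -10 0 255;0 -115 -50 0 255;0 -115 -95 0 255;0 -115 -95 0 255"}}

```text
time: 15.58
ee_pos: [0.4225, -0.3397, 0.3017]
tcp_rot: [-179.7, -2.4, 88.9]
wrist_force: [1.2, 0.1, -2.6]
opening: 0.0245
grasp_force: 60.2
```

```bash
python3 - <<'E'
from h import *
state()
go([.578,0,.30],88.9)
E
```

```text
{'time': np.float64(15.575), 'ee_pos': array([ 0.423, -0.34 ,  0.302]), 'tcp_rot': array([-179.734,   -2.388,   88.906]), 'q': array([-39.691,   7.976,  21.299, 105.022,   1.7  ,  51.372]), 'wrist_force': array([ 1.191,  0.057, -2.617]), 'opening': np.float64(0.025), 'grasp_force': np.float64(60.201)}
shift [342.2 149.   15.3] turn 0.0
```

Call:
{"api": "send_rows", "payload": {"targets": "40 15 2 0 255;85 35 4 0 255;130 55 6 0 255;175 75 8 0 255;220 95 10 0 255;265 115 12 0 255;310 135 14 0 255;342 149 15 0 255;342 149 15 0 255;342 149 15 0 255"}}

```text
time: 16.82
ee_pos: [0.5766, 0.0004, 0.2965]
tcp_rot: [-179.4, -2.6, 88.9]
wrist_force: [0.8, -0.2, -2.0]
opening: 0.0247
grasp_force: 59.9
```

```bash
python3 - <<'E'
from h import *
state()
# plate corners seen from wrist? check plate colour extent via top and the feet position via side
K,P=pose("side"); a=camera("side"); cv2.imwrite("pics/s8.png",a); cv2.imwrite("pics/w8.png",camera("wrist")); cv2.imwrite("pics/t8.png",camera("top"))
go([.578,0,.235],88.9); go([.578,0,.2215],88.9)
E
```

```text
{'time': np.float64(16.825), 'ee_pos': array([0.577, 0.   , 0.297]), 'tcp_rot': array([-179.401,   -2.56 ,   88.912]), 'q': array([ -1.227,  11.575,  24.813, 103.844,   2.558,  89.834]), 'wrist_force': array([ 0.795, -0.192, -2.034]), 'opening': np.float64(0.025), 'grasp_force': np.float64(59.877)}
shift [-2.3  2.1 62.3] turn -0.1
shift [-2.9  2.2 75.8] turn -0.1
```

Call:
{"api": "send_rows", "payload": {"targets": "-2 2 35 0 255;-2 2 60 0 255;-2 2 69 0 255;-2 2 71 0 255;-2 2 73 0 255;-2 2 73 0 255"}}

```text
time: 17.73
ee_pos: [0.5783, 0.0015, 0.2252]
tcp_rot: [-179.5, -2.6, 88.9]
wrist_force: [0.6, 1.7, -2.1]
opening: 0.0246
grasp_force: 59.9
```

Call:
{"api": "send_rows", "payload": {"targets": "0 0 1 0 255;0 0 2 0 255;0 0 2 0 255"}}

```text
time: 18.1
ee_pos: [0.5783, 0.0022, 0.224]
tcp_rot: [-179.6, -2.6, 88.9]
wrist_force: [-2.6, 2.2, 6.0]
opening: 0.0247
grasp_force: 61.1
```

Contact on the plate. I ease up 1 mm, release, and back off upwards.

Call:
{"api": "send_rows", "payload": {"targets": "0 0 -1 0 255;0 0 -1 0 185;0 0 -1 0 178;0 0 -1 0 170;0 0 -1 0 150;0 0 -1 0 120;0 0 -1 0 60;0 0 -1 0 60", "newtons": 25}}

```text
time: 19.1
ee_pos: [0.5781, 0.0016, 0.2234]
tcp_rot: [-179.5, -2.6, 88.9]
wrist_force: [0.6, -0.2, -0.4]
opening: 0.0657
grasp_force: 0.0
```

Call:
{"api": "send_rows", "payload": {"targets": "0 0 -15 0 60;0 0 -40 0 60;0 0 -60 0 60;0 0 -60 0 60;0 0 -60 0 60;0 0 -60 0 60;0 0 -60 0 60;0 0 -60 0 60"}}

```text
time: 20.1
ee_pos: [0.5784, -0.001, 0.2831]
tcp_rot: [-179.5, -2.6, 88.9]
wrist_force: [-0.1, 0.4, -0.1]
opening: 0.0655
grasp_force: 0.0
```

```bash
python3 - <<'E'
from h import *
state()
a=camera("side"); b=camera("wrist"); cv2.imwrite("pics/s9.png",a); cv2.imwrite("pics/w9.png",b)
cv2.imwrite("pics/v9.png",np.hstack([cv2.resize(a[100:300,190:390],(400,400),interpolation=cv2.INTER_CUBIC),b[10:410,80:480]]))
K,P=pose("wrist"); print(proj(K,P,[[.578,.002,.236],[.578,.032,.230],[.578,-.028,.230]])-[80,10])
go([.578,.0022,.224],88.9)
E
```

```text
{'time': np.float64(20.1), 'ee_pos': array([ 0.578, -0.001,  0.283]), 'tcp_rot': array([-179.459,   -2.573,   88.883]), 'q': array([ -1.369,  11.197,  22.834, 102.19 ,   2.57 ,  89.723]), 'wrist_force': array([-0.064,  0.441, -0.061]), 'opening': np.float64(0.065), 'grasp_force': np.float64(0.0)}
[[201.0555 223.9342]
 [200.1771 170.3215]
 [202.0274 266.2696]]
shift [ 0.6 -0.  59.4] turn -0.0
```

View pics/v9.png

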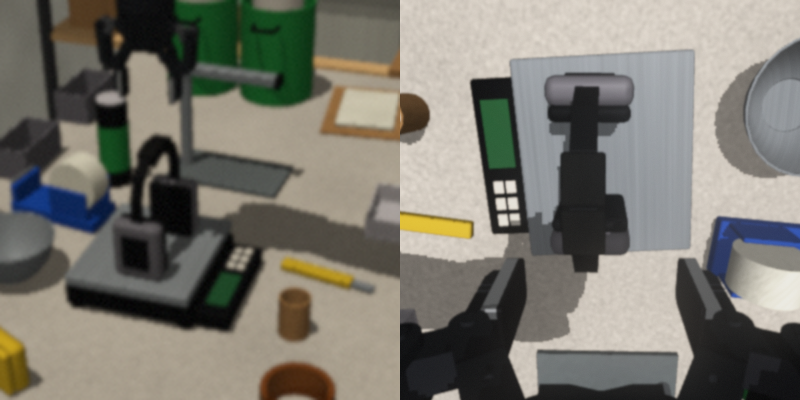

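They stand upright on the plate, released, with pad centre at column 183 of the right panel. That is about 9 mm nearer the robot than the finger centre (201), so I'll measure it numerically for the re-grip.

```bash
python3 - <<'E'
from h import *
K,P=pose("wrist"); im=cv2.imread("pics/w9.png"); g=im.max(2)
uv=[]
for r in (170,180,190,200):
    c=np.where(g[r,230:300]<60)[0]+230; print(r,c.min(),c.max(),end="; "); uv.append((c.mean(),r))
print(cast(K,P,uv,.236))
# cup +y extent (grey cup top)
for r in (85,95,105):
    c=np.where(g[r,200:340]<125)[0]+200; print(r,c.min(),c.max(), cast(K,P,[(c.min(),r),(c.max(),r)],.135)[:,0])
E
```

```text
170 241 284; 180 240 284; 190 240 284; 200 240 284; [[0.5686 0.0392 0.236 ]
 [0.5681 0.0337 0.236 ]
 [0.568  0.0281 0.236 ]
 [0.5678 0.0223 0.236 ]]
85 234 302 [0.5422 0.5949]
95 224 313 [0.534  0.6034]
105 224 313 [0.5335 0.6035]
```

```bash
python3 - <<'E'
from h import *
K,P=pose("wrist")
im=cv2.imread("pics/w9.png"); print("col263 dark rows"); g=im.max(2)[:,263]; print([ (r,int(g[r])) for r in range(75,300,6)])
for y0 in (0,.008):
  print(y0,{k:proj(K,P,[[.568,y0+y,.06+z]])[0].round(0) for k,(y,z) in dict(padend_top=(.03,.17),padend_bot=(.026,.151),cupA_out_top=(.076,.08),cupA_out_low=(.076,.01),bandA=(.067,.118),cupB_out_top=(-.076,.08),bandB=(-.067,.118)).items()})
go([.568,.002,.224],88.9); go([.568,.010,.224],88.9)
E
```

```text
col263 dark rows
[(75, 171), (81, 155), (87, 106), (93, 138), (99, 34), (105, 31), (111, 30), (117, 31), (123, 33), (129, 31), (135, 31), (141, 34), (147, 32), (153, 31), (159, 36), (165, 36), (171, 36), (177, 35), (183, 36), (189, 37), (195, 34), (201, 35), (207, 35), (213, 33), (219, 36), (225, 34), (231, 33), (237, 35), (243, 33), (249, 36), (255, 37), (261, 41), (267, 35), (273, 37), (279, 39), (285, 121), (291, 121), (297, 125)]
0 {'padend_top': array([263., 184.]), 'padend_bot': array([265., 183.]), 'cupA_out_top': array([267.,  99.]), 'cupA_out_low': array([271.,  99.]), 'bandA': array([265., 113.]), 'cupB_out_top': array([272., 277.]), 'bandB': array([270., 290.])}
0.008 {'padend_top': array([262., 170.]), 'padend_bot': array([264., 171.]), 'cupA_out_top': array([267.,  88.]), 'cupA_out_low': array([270.,  90.]), 'bandA': array([265., 101.]), 'cupB_out_top': array([272., 269.]), 'bandB': array([270., 281.])}
shift [  0.2 -10.   59.5] turn -0.0
shift [  8.2 -10.1  59.8] turn -0.0
```

The observed edge rows (band 97/282, cup 85/263) fit a centre at y ≈ 0.010, so I re-grip at (0.568, 0.010).

Call:
{"api": "send_rows", "payload": {"targets": "8 -10 15 0 60;8 -10 35 0 60;8 -10 50 0 60;8 -10 58 0 60;8 -10 62 0 60;8 -10 62 0 60;8 -10 62 0 150;8 -10 62 0 255;8 -10 62 0 255;8 -10 62 0 255;8 -10 62 0 255;8 -10 62 0 255", "newtons": 60}}

```text
time: 21.7
ee_pos: [0.5683, 0.0099, 0.2226]
tcp_rot: [-179.5, -2.6, 88.9]
wrist_force: [-0.6, -0.5, 4.8]
opening: 0.0245
grasp_force: 59.8
```

```bash
python3 - <<'E'
from h import *
state(); go([.568,.010,.31],88.9)
E
```

```text
{'time': np.float64(21.7), 'ee_pos': array([0.568, 0.01 , 0.223]), 'tcp_rot': array([-179.542,   -2.57 ,   88.884]), 'q': array([-0.295,  7.775, 12.123, 94.77 ,  2.576, 90.801]), 'wrist_force': array([-0.572, -0.514,  4.778]), 'opening': np.float64(0.025), 'grasp_force': np.float64(59.822)}
shift [  4.   -1.  -87.3] turn -0.0
```

Call:
{"api": "send_rows", "payload": {"targets": "0 0 -10 0 255;2 0 -40 0 255;4 -1 -80 0 255;4 -1 -87 0 255;4 -1 -87 0 255"}}

```text
time: 22.32
ee_pos: [0.5683, 0.01, 0.3086]
tcp_rot: [-179.5, -2.6, 88.9]
wrist_force: [1.1, -0.9, -2.6]
opening: 0.0244
grasp_force: 59.3
```

```bash
python3 - <<'E'
from h import *
state(); go([.42,-.334,.31],88.9)
E
```

```text
{'time': np.float64(22.325), 'ee_pos': array([0.568, 0.01 , 0.309]), 'tcp_rot': array([-179.477,   -2.572,   88.879]), 'q': array([ -0.287,  10.788,  25.297, 104.995,   2.579,  90.812]), 'wrist_force': array([ 1.063, -0.939, -2.632]), 'opening': np.float64(0.024), 'grasp_force': np.float64(59.327)}
shift [-346.4 -141.6  -15.7] turn -0.0
```

Call:
{"api": "send_rows", "payload": {"targets": "-40 -25 -2 0 255;-85 -55 -4 0 255;-130 -80 -6 0 255;-175 -100 -8 0 255;-220 -120 -10 0 255;-265 -135 -12 0 255;-310 -142 -14 0 255;-346 -142 -16 0 255;-346 -142 -16 0 255;-346 -142 -16 0 255"}}

```text
time: 23.58
ee_pos: [0.4192, -0.3332, 0.3095]
tcp_rot: [-179.4, -2.7, 88.9]
wrist_force: [-0.2, 0.2, -2.1]
opening: 0.0244
grasp_force: 59.6
```

```bash
python3 - <<'E'
from h import *
state(); 
for p in([.42,-.334,.215],[.55,-.3365,.215],[.55,-.3365,.206]): go(p,88.9)
# tool-relative earmuff crown check and bar rows in the wrist view
K,P=pose("wrist"); cv2.imwrite("pics/w10.png",camera("wrist"))
K2,P2=pose("top"); cv2.imwrite("pics/t10.png",camera("top")); cv2.imwrite("pics/s10.png",camera("side"))
E
```

```text
{'time': np.float64(23.575), 'ee_pos': array([ 0.419, -0.333,  0.31 ]), 'tcp_rot': array([-179.395,   -2.661,   88.859]), 'q': array([-39.396,   7.828,  22.021, 106.315,   1.714,  51.7  ]), 'wrist_force': array([-0.243,  0.215, -2.141]), 'opening': np.float64(0.024), 'grasp_force': np.float64(59.551)}
shift [-5.1  1.8 94.4] turn -0.0
shift [ -5.  131.8  93. ] turn -0.0
shift [ -5.5 131.9 102. ] turn -0.0
```

Call:
{"api": "send_rows", "payload": {"targets": "-2 1 40 0 255;-5 2 75 0 255;-5 2 93 0 255;-5 2 93 0 255;-5 20 93 0 255;-5 40 93 0 255;-5 60 93 0 255;-5 60 93 0 255"}}

```text
time: 24.72
ee_pos: [0.4805, -0.3353, 0.2174]
tcp_rot: [-179.5, -2.5, 89.0]
wrist_force: [-0.4, 0.5, -1.9]
opening: 0.0243
grasp_force: 59.7
```

Call:
{"api": "send_rows", "payload": {"targets": "0 15 0 0 255;0 30 0 0 255;0 50 0 0 255;0 70 0 0 255;0 70 0 0 255;0 70 5 0 255;0 70 8 0 255;0 70 9 0 255;0 70 9 0 255"}}

```text
time: 25.85
ee_pos: [0.5482, -0.3365, 0.2076]
tcp_rot: [-179.5, -2.6, 88.9]
wrist_force: [-0.1, -0.1, -2.2]
opening: 0.0242
grasp_force: 59.8
```

Call:
{"api": "send_rows", "payload": {"targets": "0 0 1 0 255;0 0 2 0 255;0 0 3 0 255;0 0 3 0 255"}}

```text
time: 26.35
ee_pos: [0.5484, -0.3366, 0.2068]
tcp_rot: [-179.6, -2.5, 88.9]
wrist_force: [-3.4, -0.1, 11.4]
opening: 0.0247
grasp_force: 61.3
```

Contact with the bar. I take the load off and release gradually, then rise slowly.

Call:
{"api": "send_rows", "payload": {"targets": "0 0 -2 0 255;0 0 -2 0 188;0 0 -2 0 182;0 0 -2 0 176;0 0 -2 0 168;0 0 -2 0 150;0 0 -2 0 120;0 0 -2 0 80;0 0 -2 0 80", "newtons": 25}}

```text
time: 27.48
ee_pos: [0.5485, -0.3364, 0.2065]
tcp_rot: [-179.5, -2.6, 88.9]
wrist_force: [-0.1, -0.8, 0.4]
opening: 0.0586
grasp_force: 0.0
```

```bash
python3 - <<'E'
from h import *
state()
K,P=pose("side"); a=camera("side"); s0=cv2.imread("pics/side0.png"); cv2.imwrite("pics/s11.png",a)
d=(np.abs(a.astype(int)-s0).max(2)>25)
for x in(.52,.535,.55,.565):
  p=[[x,-.336+y,.042+z] for y in(-.058,.058) for z in(.01,.043,.075)]+[[x,-.336,.16]]
  uv=proj(K,P,p).round().astype(int); print(x,[int(d[v-1:v+2,u-1:u+2].sum()) for u,v in uv],[int(a[v,u].max()) for u,v in uv])
E
```

```text
{'time': np.float64(27.475), 'ee_pos': array([ 0.548, -0.336,  0.206]), 'tcp_rot': array([-179.488,   -2.572,   88.886]), 'q': array([-32.379,  19.872,  24.777,  96.678,   1.932,  58.694]), 'wrist_force': array([-0.136, -0.829,  0.394]), 'opening': np.float64(0.059), 'grasp_force': np.float64(0.0)}
0.52 [9, 9, 9, 8, 9, 9, 7] [25, 17, 20, 48, 47, 67, 41]
0.535 [9, 9, 9, 8, 9, 9, 8] [6, 5, 9, 50, 49, 84, 42]
0.55 [9, 9, 9, 9, 9, 9, 4] [21, 7, 15, 38, 10, 90, 64]
0.565 [9, 9, 9, 9, 9, 9, 9] [73, 5, 18, 31, 9, 94, 13]
```

Call:
{"api": "send_rows", "payload": {"targets": "0 0 -10 0 80;0 0 -25 0 80;0 0 -50 0 80;0 0 -90 0 80;0 0 -120 0 80;0 0 -120 0 80;0 0 -120 0 80"}}

```text
time: 28.4
ee_pos: [0.5495, -0.3419, 0.3258]
tcp_rot: [-179.5, -2.6, 88.9]
wrist_force: [-0.6, 0.3, -0.4]
opening: 0.0588
grasp_force: 0.0
```

```bash
python3 - <<'E'
from h import *
import time
state()
K,P=pose("wrist"); a=camera("wrist"); cv2.imwrite("pics/w12.png",a); b=camera("wrist")
print("motion",np.abs(a.astype(int)-b).max(2)[:280].mean())
g=a.max(2)
for y,z in((0,.215),(.03,.21),(-.03,.21)): print(y,proj(K,P,[[.548,-.336+y,z]])[0].round(0))
n,l,s,c=cv2.connectedComponentsWithStats((g<45).astype(np.uint8))
for i in range(1,n):
    if s[i,4]>150 : print(s[i],c[i].round())
for nm in("top","side"): cv2.imwrite(f"pics/{nm}12.png",camera(nm))
s0=cv2.imread("pics/top0.png"); t=cv2.imread("pics/top12.png"); d=(np.abs(t.astype(int)-s0).max(2)>30)
for n,(u,v) in dict(bowl=(270,121),disp=(333,130),can=(381,142),core=(245,279),tape=(182,287),cutter=(297,290),tray=(366,330),yel1=(98,273),yel2=(150,125)).items(): print(n,int(d[v-15:v+15,u-12:u+12].sum()),end=" ")
E
```

```text
{'time': np.float64(28.4), 'ee_pos': array([ 0.55 , -0.342,  0.326]), 'tcp_rot': array([-179.467,   -2.585,   88.881]), 'q': array([-32.735,  26.786,  47.799, 112.823,   1.921,  58.342]), 'wrist_force': array([-0.606,  0.273, -0.378]), 'opening': np.float64(0.059), 'grasp_force': np.float64(0.0)}
motion 2.038673469387755
0 [280. 199.]
0.03 [280. 158.]
-0.03 [281. 235.]
[ 473   45   51   62 1594] [493.  78.]
[430  64  18  41 266] [437.  85.]
[ 247  104   69  148 5120] [280. 177.]
[205 172  12  35 328] [210. 189.]
[ 526  226   34  101 2357] [545. 276.]
[    0   267   560   153 33690] [280. 375.]
bowl 0 disp 0 can 0 core 8 tape 0 cutter 0 tray 337 yel1 0 yel2 0
```

Call:
{"api": "send_rows", "payload": {"targets": "40 0 -30 0 80;80 0 -60 0 80;120 0 -60 0 80;160 0 -60 0 80;200 0 -60 0 80;200 0 -60 0 80;200 0 -60 0 80;200 0 -60 0 80;200 0 -60 0 80;200 0 -60 0 80;200 0 -60 0 80;200 0 -60 0 80"}}

```text
time: 30.1
ee_pos: [0.5538, -0.1449, 0.3952]
tcp_rot: [-179.5, -2.6, 88.9]
wrist_force: [-0.1, 0.2, -0.2]
opening: 0.0586
grasp_force: 0.0
```

```bash
python3 - <<'E'
from h import *
state()
s=camera("side"); t=camera("top"); s1=cv2.imread("pics/side12.png"); t0=cv2.imread("pics/top0.png")
K,P=pose("side")
box=proj(K,P,[[.548,-.336+y,z] for y in(-.08,.08) for z in(.03,.2)]); u0,v0=box.min(0).astype(int)-15; u1,v1=box.max(0).astype(int)+15
for im in (s1,s): 
    m=(im[v0:v1,u0:u1].max(2)<40); r,c=np.where(m); print(m.sum(),r.mean()+v0,c.mean()+u0)
for z in(.043,.15): print(proj(K,P,[[.548,-.336-.058,.042+z],[.548,-.336+.058,.042+z]]).round())
d=(np.abs(t.astype(int)-t0).max(2)>30); print("tray",d[310:350,342:390].sum(),"rack",d[180:250,380:412].sum())
K,P=pose("top"); m=(t.max(2)<45)[150:260,385:450]; r,c=np.where(m); print(r.min()+150,r.max()+150,c.min()+385,c.max()+385, proj(K,P,[[.548,-.27,.16],[.548,-.4,.16],[.548,-.336,.215]]).round())
E
```

```text
{'time': np.float64(30.1), 'ee_pos': array([ 0.554, -0.145,  0.395]), 'tcp_rot': array([-179.482,   -2.572,   88.874]), 'q': array([-15.833,  18.616,  45.409, 117.948,   2.356,  75.258]), 'wrist_force': array([-0.059,  0.151, -0.218]), 'opening': np.float64(0.059), 'grasp_force': np.float64(0.0)}
805 156.5552795031056 313.61242236024844
869 158.38089758342923 313.97008055235904
[[317. 159.]
 [307. 174.]]
[[318. 131.]
 [307. 144.]]
tray 1685 rack 1721
209 257 403 443 [[387. 215.]
 [442. 223.]
 [422. 215.]]
```

```bash
python3 - <<'E'
from h import *
s=camera("side"); t=camera("top"); s0=cv2.imread("pics/side0.png"); t0=cv2.imread("pics/top0.png")
def mt(a,b,x0,y0,x1,y1):
    r=cv2.matchTemplate(a[y0-12:y1+12,x0-12:x1+12],b[y0:y1,x0:x1],cv2.TM_CCOEFF_NORMED); _,v,_,l=cv2.minMaxLoc(r); return round(v,3),l[0]-12,l[1]-12
print("tray top",mt(t,t0,335,303,397,357),"side",mt(s,s0,370,190,412,225),"brightness",t[310:350,342:390].mean(),t0[310:350,342:390].mean())
print("can side",mt(s,s0,234,142,262,195),"core",mt(s,s0,325,240,350,272),"cutter",mt(s,s0,325,225,380,250),"rack foot top",mt(t,t0,374,175,402,260))
K,P=pose("side")
u=lambda p:proj(K,P,[p])[0].round().astype(int)
for nm,p in dict(cupA=[.548,-.278,.085],cupB=[.548,-.394,.085],inside=[.548,-.336,.085],bandA=[.548,-.272,.145],crown=[.548,-.336,.21],under=[.548,-.278,.025]).items(): x=u(p); print(nm,x,s[x[1],x[0]],s0[x[1],x[0]])
E
```

```text
tray top (0.14, 0, 0) side (0.321, 0, 0) brightness 79.48142361111111 133.14565972222223
can side (1.0, 0, 0) core (0.999, 0, 0) cutter (0.999, 0, 0) rack foot top (0.366, 12, 12)
cupA [307 174] [3 5 3] [143 160 171]
cupB [317 159] [7 6 5] [142 160 169]
inside [312 166] [49 48 50] [142 161 171]
bandA [306 158] [ 9 12 12] [141 158 167]
crown [313 132] [14 15 16] [28 67 20]
under [307 190] [37 38 36] [80 84 81]
```

The tray is poorly matched, probably hidden by the arm. I move the arm aside and re-check before handing in.

Call:
{"api": "send_rows", "payload": {"targets": "50 -10 0 0 80;100 -20 0 0 80;150 -40 0 0 80;200 -60 0 0 80;250 -80 0 0 80;300 -100 0 0 80;350 -100 0 0 80;400 -100 0 0 80;400 -100 0 0 80;400 -100 0 0 80"}}

```text
time: 31.55
ee_pos: [0.4615, 0.2566, 0.4141]
tcp_rot: [-179.5, -2.6, 88.9]
wrist_force: [-0.0, -1.0, -0.9]
opening: 0.0587
grasp_force: 0.0
```

```bash
python3 - <<'E'
from h import *
state()
s=camera("side"); t=camera("top"); s0=cv2.imread("pics/side0.png"); t0=cv2.imread("pics/top0.png")
def mt(a,b,x0,y0,x1,y1):
    r=cv2.matchTemplate(a[y0-12:y1+12,x0-12:x1+12],b[y0:y1,x0:x1],cv2.TM_CCOEFF_NORMED); _,v,_,l=cv2.minMaxLoc(r); return round(v,3),l[0]-12,l[1]-12
print("tray top",mt(t,t0,335,303,397,357),"side",mt(s,s0,370,190,412,225),"frame",mt(t,t0,470,265,545,335))
K,P=pose("top"); d=(np.abs(t.astype(int)-t0).max(2)>30)
for nm,p in dict(cupA=[.548,-.278,.12],cupB=[.548,-.394,.12],crown=[.548,-.336,.21]).items(): x=proj(K,P,[p])[0].round().astype(int); print(nm,x,t[x[1],x[0]],t0[x[1],x[0]])
E
```

```text
{'time': np.float64(31.55), 'ee_pos': array([0.461, 0.257, 0.414]), 'tcp_rot': array([-179.478,   -2.552,   88.924]), 'q': array([ 27.732,  10.665,  37.988, 116.55 ,   2.488, 118.813]), 'wrist_force': array([-0.007, -0.97 , -0.944]), 'opening': np.float64(0.059), 'grasp_force': np.float64(0.0)}
tray top (0.994, 0, 0) side (0.476, -5, -1) frame (0.998, 0, 0)
cupA [387 218] [3 3 7] [77 78 73]
cupB [434 225] [64 62 64] [132 148 149]
crown [421 215] [16 21 17] [101 100  95]
```

The tray is in place. The earmuffs hang over the bar with a cup on each side, and the robot is clear.

```bash
python3 -c "
from workcell import ticket
print(ticket.job_done())"
```

```text
the job is handed in; nothing more can be done
None
```

The ear defenders stood upright and released on the scale plate for over a second, then were hung by the headband over the rack bar with a cup on each side, and the job was handed in at about 32 s; to stand them up I first draped them over the bar, and the items I checked afterwards had not moved.

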